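Book a returned drive carrier back into stock

TASK

Take the flat drive carrier out of the leaning stand and slide it, handle up, fully down into the slotted block, into the one of the three slots that is free to its bottom: the other two have packing strips hidden low down and stop it part way, so you must try them. Keep hold of it until it is fully home, do not let it drop in. Then push the tally counter's lever all the way down to its stop, let it spring back, and leave the tape roll, power brick and red case where they are.

Things in the scene. Friction and masses are not known exactly. Their poses are not given: they have to be found in the camera images.
- carrier: flat drive carrier: aluminium blade 8 thick (x) x 80 wide (y) x 90 high (z), with a black handle on top, 14 thick (x) x 44 wide (y), from z = 90 to 135; 0.25 kg or so. Origin at the centre of the blade's lower edge, z up through the handle. It starts leaning in the stand, 0.30 rad from upright, handle tipped towards the stand's -x. The same either way round.
- stand: dark steel leaning stand (fixed), base 110 x 120, with a tilted trough and a 70 high back board on its -x side; two low cheeks 30 high beside the carrier's lower corners. It lies open above: slide the carrier out along its own z. Origin under the base centre, z up.
- rack: grey slotted block (fixed), 150 (x) x 120 (y) x 75 high, origin under its centre. Three upright slots open on top, each 10 wide (x) x 83 long (y), 2 mm chamfer, 45 apart along x, floor at z = 5 to 7. Two hold a packing strip that stops the carrier 24 to 26 mm short of home; which two differs each time. Fully home, the carrier's origin is 5 to 7 above the table.
- slot0 (a point): centre of the mouth of the slot at rack x = -45, z = 75
- slot1 (a point): centre of the mouth of the middle slot, z = 75
- slot2 (a point): centre of the mouth of the slot at rack x = +45, z = 75
- counter: grey tally counter (fixed), housing 120 (x) x 76 (y) x 50 high, number wheels on its +x face, origin under its centre. The lever is hinged 63 above the table at counter x = -45 and points to +x, sloping up by 0.6 rad at rest; its hinge axis is the counter's y.
- lever_pad (a point): middle of the upper face of the lever's black thumb pad (36 x 34 x 10), 95 from the hinge; about 120 above the table at rest and 75 with the lever down
- lever (a joint): lever angle in rad: 0 at rest (sprung up), 0.55 at its lower stop; about 1 to 3 N on the pad moves it
- tape_roll: bystander: brown tape roll, 100 across, 48 high, origin under its centre
- power_brick: bystander: black power brick 130 x 60 x 34, origin under its centre
- red_case: bystander: red plastic case 80 x 130 x 45, origin under its centre
There are look-alikes about, which are no part of the job. What is shaped like the carrier but pink is not meant.

How it is judged:
On the way, in this order (a step that is already met when the one before it is completed fails the run):
1. the carrier is fully home in a slot while the fingers still hold it (z of carrier in the frame of rack between 0.001 and 0.01 m and angle between the z axis of carrier and the z axis of rack, either way round below 0.08 rad and angle between carrier's own z axis and vertical below 0.1 rad and (horizontal distance between carrier and slot0 below 0.005 m or horizontal distance between carrier and slot1 below 0.005 m or horizontal distance between carrier and slot2 below 0.005 m) and contact force between the fingers and carrier above 1 N), for 0.1 s.
2. the counter's lever is pushed down to its stop (value of joint lever above 0.5 rad), for 0.05 s.
At the end, for the whole second after the job is handed in: The carrier stands still, released and upright (within 0.08 rad of the block's axis) fully home in a slot, its lower edge no more than 10 mm above the table and within 5 mm of the slot's centre, and the counter's lever, after having been at its stop, is back at rest (below 0.06 rad) (z of carrier in the frame of rack between 0.001 and 0.01 m and angle between the z axis of carrier and the z axis of rack, either way round below 0.08 rad and angle between carrier's own z axis and vertical below 0.1 rad and (horizontal distance between carrier and slot0 below 0.005 m or horizontal distance between carrier and slot1 below 0.005 m or horizontal distance between carrier and slot2 below 0.005 m) and linear speed of carrier below 0.02 m/s and value of joint lever below 0.06 rad and velocity of joint lever below 0.1 rad/s); the robot touches nothing.
It fails at once if the tape roll is moved by more than 30 mm (distance of tape_roll from where it was at the start of the episode above 0.03 m).
It fails at once if the power brick is moved by more than 30 mm (distance of power_brick from where it was at the start of the episode above 0.03 m).
It fails at once if the red case is moved by more than 30 mm (distance of red_case from where it was at the start of the episode above 0.03 m).
It also fails if it takes over 61 s, if anything falls off the work surface, if the arm or the gripper's body presses on something with over 40 N, if the wrist force passes 120 N, or if a joint passes its speed limit or range.

ROBOT

A 6-joint arm with a two-finger parallel gripper is mounted at the origin on the work surface. World frame = base frame: x ahead of the robot, y to its left, z up, the work surface at z = 0. Lengths are in m, angles in rad, forces in N, time in s.
With the tool pointing down it reaches from about 0.3 to 0.775 m from the base axis. Payload 14.6 kg.
Tool frame: the origin (TCP) lies at the very end of the fingers, on their centre line; the grasp point (between the pads) lies 19 mm behind it; z points along the fingers, x is the direction in which the jaws open and shut, and the axes are right-handed (so a half turn about z gives the same grasp; the last joint's range is limited). The gripper opens to 94 mm and grips with 3 to 60 N. Pads are 16 mm wide; open, the fingers measure 119 mm over their backs; the gripper's body (75 mm by 177 mm) begins 78 mm behind the grasp point.
Start: joints at [1.274, 0.3, 1.521, -0, 1.321, -0.067], TCP at [0.125, 0.536, 0.205] pointing down, gripper open.
Joint ranges: [-3.03, 3.03], [-0.79, 2.21], [0.23, 2.52], [-1.04, 4.18], [0, 3.07], [-2.55, 2.55]. Speed limits (rad/s): [2.22, 2.22, 2.57, 3.14, 3.14, 3.14].

INTERFACE

Orientations are given as [roll, pitch, yaw] about the fixed x, y, z axes, in that order (R = Rz(yaw) Ry(pitch) Rx(roll)).
In Python, from station import ctrl gives the robot as it stands.
- The arm moves only by the shell command python3 -m inch 'ROWS' [FORCE]. ROWS is JSON, one flat list of numbers, 7 for each row, row after row: the shift along the tool's x, y, z in cm, then the turn, a rotation vector about the tool's x, y, z in rad, then the opening, from 0 (shut) to 1 (fully open). In form: [tx, ty, tz, wx, wy, wz, claw, tx, ty, tz, wx, wy, wz, claw, ...]. A call has 1 to 20 rows; each row shifts and turns the commanded pose from where the row before left it, along the tool's axes as they then stand; what a row does not reach is not made up. A row lasts 1/8 s, in which the tool goes at most 62.5 mm and 10.7 degrees, less where a joint would pass 70% of its speed; a pose out of reach is approached as far as the arm can. A call is refused whole if a number of a shift passes 6.25 or a number of a turn 0.188, either way. A call with a gripper value outside its range is refused whole. The fingers move at their own pace and stop on an object; FORCE is the grip in N (left out, the last holds). Time passes only in rows, so rows that do not move let the fingers close. It gives the time, the measured TCP pose, the force and the opening at its end, in the units of the state.
- ctrl.get_obs(): the state, without advancing time (a new reading comes with each control period).
- ctrl.camera(name): name is "scene" or "top"; returns (picture, depth): 480x640x3 uint8, red, green, blue; 480x640 float32, m along the optical axis (not along the pixel's ray), 0 where there is no reading.
- ctrl.camera_params(name): a dict with "vertical_fov" (degrees; the focal length in pixels is half the picture's height over the tangent of half this angle, whatever the lens; pixels are square), "cx", "cy" (the principal point, pixels), "distortion" ([k1, k2, p1, p2, k3] as OpenCV has them; the pictures are not rectified), "camera_from_world" (4x4, takes a point from world to camera coordinates). Camera axes: x right, y down, z forward; pixel columns grow to the right and rows downward; lengths in m; the calibration is good to about 2 mm. A picture is of the moment at which its call begins. camera_params takes no time and is no camera call.
- ctrl.hand_in(): hands the job in, once; it reports no verdict.
Trained networks look in the newest picture that a camera, given by its name, has taken for a name from the list of things; names that differ only in an ending like _2 or _b are one class to them, and where a whole thing is asked for, a point or a joint stands for the part that bears it (a point fixed in the world has none). Each returns a list of dicts, best first, with "score" (0 to 1); they miss things now and then, are a little off and sometimes report something else, mostly with a low value. They report only what shows in the picture. A call takes as long as a camera call. They do not tell look-alikes from the thing itself.
- ctrl.spot_in(camera, label): "bbox" ([centre column, centre row, width, height] in pixels, round what is visible of it).
- ctrl.place_of(camera, label): "centre" ([column, row] in pixels: a listed point, or the origin of a listed thing).
The state is a dict: "time_s": time; "qpos": joint angles; "joint_vel": joint speeds; "tau": joint torques, N m; "ee_pos": TCP position; "eef_rot": TCP orientation; "force": force on the tool from outside, world axes, zero at the start; "moment": the same for the moment, N m; "grip_width": finger opening in m.
Only numpy, scipy, OpenCV 4.12 (cv2) and the standard library are available. Lean on these libraries where they do the work, as an engineer would, in place of code of your own. Each camera call takes 0.05 s, during which the arm holds its last target. There are 200 camera calls.

## Working session

There is one attempt and no reset: what is moved stays moved. The work goes in short steps, Python scripts to look and compute and a shell command to move; the robot and the scene stay as the last step left them, time stands still between calls to the robot, and variables do not carry over. Pictures are saved under pics/ and viewed, about 8 in all and at most 12, crops included, and the job is handed in when it is done.

```bash
ls; mkdir -p pics; cat > h.py <<'E'
import numpy as np, cv2
from station import ctrl
from scipy.spatial.transform import Rotation as R
def K(n):
    p=ctrl.camera_params(n); f=240/np.tan(np.radians(p["vertical_fov"])/2)
    return np.array([[f,0,p["cx"]],[0,f,p["cy"]],[0,0,1]]),np.array(p["distortion"]),np.array(p["camera_from_world"])
def cloud(n,depth):
    k,d,T=K(n); v,u=np.mgrid[0:480,0:640]
    q=cv2.undistortPoints(np.stack([u,v],-1).reshape(-1,1,2).astype(float),k,d).reshape(480,640,2)
    P=np.dstack([q*depth[...,None],depth]); W=(P-T[:3,3])@T[:3,:3]
    W[depth==0]=np.nan; return W
def proj(n,X):
    k,d,T=K(n); return cv2.projectPoints(np.atleast_2d(np.array(X,float)),cv2.Rodrigues(T[:3,:3])[0],T[:3,3],k,d)[0].reshape(-1,2)
E
python3 - <<'E'
from h import *
for n in ["scene","top"]:
    im,d=ctrl.camera(n); np.savez(f"{n}0.npz",im=im,d=d); cv2.imwrite(f"pics/{n}0.png",im[...,::-1])
    W=cloud(n,d); 
    for l in ["carrier","stand","rack","slot0","slot1","slot2","counter","lever_pad","tape_roll","power_brick","red_case"]:
        for r in ctrl.place_of(n,l)[:3]:
            c=np.round(r["centre"]).astype(int); print(n,l,round(r["score"],2),c,W[min(c[1],479),min(c[0],639)].round(3))
print(ctrl.get_obs())
E
```

```text
pics
scene carrier 0.89 [241 352] [ 0.522 -0.307  0.029]
scene carrier 0.6 [167 395] [ 0.444 -0.442  0.006]
scene carrier 0.35 [449 234] [0.769 0.199 0.001]
scene rack 0.63 [333 250] [ 0.573 -0.034  0.075]
scene slot0 0.95 [323 220] [0.509 0.035 0.066]
scene slot0 0.9 [337 229] [0.552 0.023 0.073]
scene slot0 0.82 [352 243] [0.595 0.014 0.061]
scene slot1 0.95 [323 220] [0.509 0.035 0.066]
scene slot1 0.9 [337 229] [0.552 0.023 0.073]
scene slot1 0.82 [352 243] [0.595 0.014 0.061]
scene slot2 0.95 [323 220] [0.509 0.035 0.066]
scene slot2 0.9 [337 229] [0.552 0.023 0.073]
scene slot2 0.82 [352 243] [0.595 0.014 0.061]
scene counter 0.57 [384 174] [0.56  0.258 0.048]
scene counter 0.41 [243 356] [ 0.533 -0.313  0.035]
scene lever_pad 0.68 [403 149] [0.589 0.282 0.126]
scene tape_roll 0.65 [239 351] [ 0.519 -0.308  0.032]
scene tape_roll 0.57 [449 236] [ 0.771  0.194 -0.   ]
scene power_brick 0.88 [370 373] [ 0.758 -0.22   0.034]
scene red_case 0.94 [264 230] [ 0.398 -0.045  0.044]
top carrier 0.96 [528 283] [ 0.443 -0.451  0.007]
top carrier 0.71 [457 252] [ 0.511 -0.301  0.059]
top s
[... 694 characters left out ...]
top red_case 0.58 [314 334] [ 0.375 -0.01   0.048]
{'time_s': 1.2, 'qpos': array([ 1.27440111e+00,  2.99895957e-01,  1.52096225e+00,  1.56784037e-05,
        1.32066071e+00, -6.66034050e-02]), 'joint_vel': array([-0.00015139,  0.00030014,  0.00108173,  0.00039865,  0.00091186,
       -0.00051754]), 'tau': array([ 9.92805108e-04, -5.31667078e+01, -3.52917266e+01,  7.08763883e-02,
        2.13149999e-02, -3.11305951e-05]), 'ee_pos': array([0.12528179, 0.53555876, 0.20546379]), 'eef_rot': array([-3.14158240e+00, -7.45853029e-05,  1.34100064e+00]), 'force': array([ 0.88355143,  0.16329555, -1.17885841]), 'moment': array([-0.00446858,  0.01993545,  0.00397187]), 'grip_width': 0.09434079880206109}
```

```bash
python3 -c "
import cv2,numpy as np
" ; ls pics
```

```text
scene0.png
top0.png
```

View pics/scene0.png

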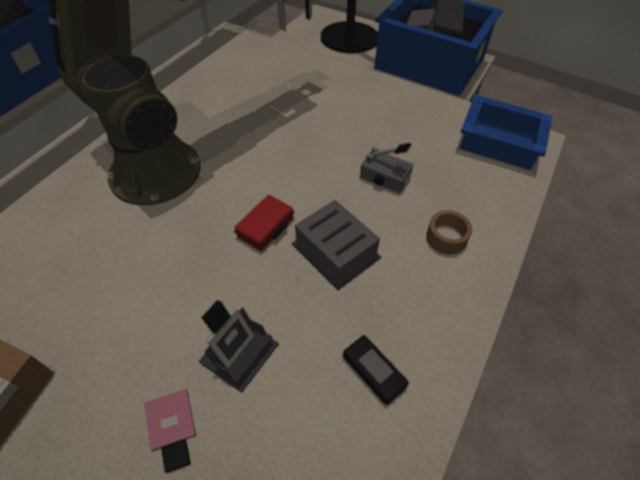

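View pics/top0.png

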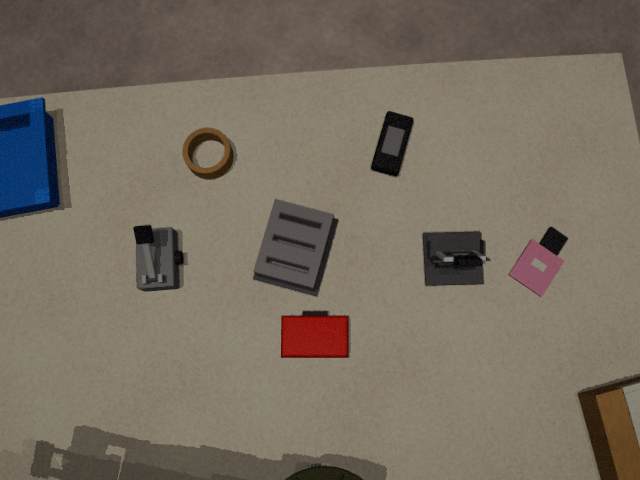

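Scene view: the aluminium carrier leans in the stand, with its handle at (217,318) and blade at (235,337). The pink look-alike lies flat at (170,420) and is not meant. The rack is at (337,243), the counter at (387,170) and its lever pad at (403,148). Top view: stand at (454,258), rack at (294,247), counter at (158,260) and pad at (143,234).

```bash
cat > m.py <<'E'
from h import *
C={};I={}
for n in ["scene","top"]:
    z=np.load(f"{n}0.npz"); C[n]=cloud(n,z["d"]); I[n]=z["im"]
def pts(n,lo,hi):
    W=C[n]; m=np.all((W>lo)&(W<hi),-1); return W[m],I[n][m]
def rect(P): 
    c,s,a=cv2.minAreaRect((P[:,:2]*1000).astype(np.float32)); return np.round(c,1),np.round(s,1),round(a,2)
E
python3 - <<'E'
from m import *
for n in C:
    P,_=pts(n,[.45,-.1,.066],[.68,.12,.085]); print(n,"rack",len(P),P[:,2].mean().round(4),rect(P))
    P,_=pts(n,[.45,.2,.04],[.65,.36,.056]); print(n,"counter",len(P),rect(P))
    P,_=pts(n,[.45,.2,.095],[.65,.36,.16]); print(n,"pad",len(P),P.mean(0).round(4),rect(P),P[:,2].max())
    P,_=pts(n,[.40,-.40,.004],[.62,-.22,.02]); print(n,"standbase",len(P),rect(P) if len(P) else 0)
    P,c=pts(n,[.40,-.40,.03],[.62,-.22,.2])
    for a in np.arange(.03,.16,.01):
        Q=P[(P[:,2]>a)&(P[:,2]<a+.01)]
        if len(Q)>3: print(n,a.round(2),len(Q),Q.mean(0).round(3),rect(Q))
for n,(x,y,w,h) in {"scene":(190,290,100,110),"top":(410,215,90,80)}.items():
    cv2.imwrite(f"pics/st_{n}.png",cv2.resize(I[n][y:y+h,x:x+w,::-1],None,fx=5,fy=5,interpolation=2)) 
a=cv2.imread("pics/st_scene.png");b=cv2.imread("pics/st_top.png")
b=cv2.resize(b,(400,356));a=cv2.resize(a,(400,440)); o=np.zeros((440,800,3),np.uint8);o[:,:400]=a;o[:356,400:]=b
cv2.imwrite("pics/crop1.png",np.clip(o*2.0,0,255).astype(np.uint8))
E
```

```text
scene rack 2852 0.0741 (array([554.1,  15.8]), array([123.1, 153.3]), 71.0)
scene counter 911 (array([551.5, 289.3]), array([124.3,  87.2]), 3.31)
scene pad 163 [0.5814 0.2905 0.1179] (array([575.3, 292.6]), array([52.1, 35.4]), 5.5) 0.13049300231904767
scene standbase 839 (array([ 544.1, -345.8]), array([158.1, 160.3]), 39.75)
scene 0.03 946 [ 0.538 -0.306  0.035] (array([ 532.4, -304.5]), array([110.3,  50.5]), 86.05)
scene 0.04 232 [ 0.518 -0.305  0.045] (array([ 530.1, -304.3]), array([109.7,  52.5]), 87.03)
scene 0.05 282 [ 0.513 -0.307  0.055] (array([ 518.6, -304. ]), array([109.2,  36.5]), 87.22)
scene 0.06 236 [ 0.51  -0.308  0.065] (array([ 516. , -303.5]), array([109.6,  37.4]), 87.1)
scene 0.07 209 [ 0.504 -0.308  0.075] (array([ 502.7, -302.8]), array([109.9,  16.1]), 87.24)
scene 0.08 217 [ 0.501 -0.307  0.085] (array([ 499. , -302.9]), array([108. ,  16.8]), 86.44)
scene 0.09 213 [ 0.498 -0.308  0.094] (array([ 496.1, -302.7]), array([109.1,  16.2]), 86.84)
scene 0.1 170 [ 0.497 -0.304  0.105] (array([ 494.5, -303.8]), array([78.2, 13.6]), 89.93)
scene 0.11 143 [ 0.493
[... 1232 characters left out ...]
 [ 0.498 -0.288  0.086] (array([ 496.3, -300.8]), array([105.8,  15.8]), 86.8)
top 0.09 64 [ 0.494 -0.294  0.093] (array([ 494.1, -302.3]), array([107.4,  12.9]), 86.67)
top 0.1 27 [ 0.494 -0.295  0.106] (array([ 492.7, -301.9]), array([80.8, 11. ]), 87.0)
top 0.11 71 [ 0.491 -0.292  0.114] (array([ 489.9, -301.8]), array([13.5, 79.9]), 1.39)
top 0.12 23 [ 0.492 -0.298  0.125] (array([ 491.3, -300.8]), array([ 9.6, 44. ]), 7.44)
top 0.13 29 [ 0.488 -0.297  0.134] (array([ 488.9, -299.6]), array([14.2, 45.4]), 15.75)
top 0.14 38 [ 0.483 -0.297  0.145] (array([ 478.8, -301.3]), array([43.4, 15.5]), 83.97)
top 0.15 186 [ 0.477 -0.301  0.155] (array([ 476.7, -301. ]), array([43.7, 15.4]), 89.05)
```

View pics/crop1.png

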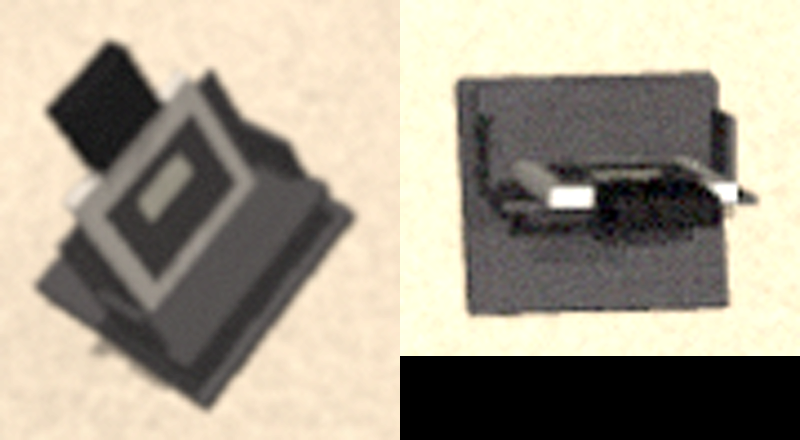

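The aluminium carrier with the black handle in the stand, at top (454,258) and scene (217–240,318–355), is the one meant. The pink one at (528,268) top and (170,420) scene is the look-alike. The crop confirms grey aluminium. Next I refine the geometry.

```bash
cat >> h.py <<'E'
def ray(n,uv,z):
    k,d,T=K(n); q=cv2.undistortPoints(np.array(uv,float).reshape(-1,1,2),k,d).reshape(-1,2)
    r=np.c_[q,np.ones(len(q))]@T[:3,:3]; o=-T[:3,:3].T@T[:3,3]; return o+r*((z-o[2])/r[:,2])[:,None]
def go(p,rpy,cur=None):
    "turn (tool rotvec) then shift (in turned tool axes, cm) to reach pose"
    o=ctrl.get_obs(); R0=R.from_euler("xyz",o["eef_rot"]); R1=R.from_euler("xyz",rpy)
    print("t",round(o["time_s"],2),"turn",(R0.inv()*R1).as_rotvec().round(4),"shift_cm",(R1.inv().apply(np.array(p)-o["ee_pos"])*100).round(2))
E
python3 - <<'E'
from m import *
def plane(P,it=6,th=.003):
    m=np.ones(len(P),bool)
    for _ in range(it):
        c=np.median(P[m],0) if _==0 else P[m].mean(0); n=np.linalg.svd(P[m]-P[m].mean(0),full_matrices=False)[2][2]; c=P[m].mean(0); m=abs((P-c)@n)<th
    return n*np.sign(n[0]),c,m.sum()
for n in C:
    P,_=pts(n,[.47,-.335,.06],[.54,-.27,.115]); print(n,"front",plane(P), "tilt",np.arcsin(plane(P)[0][2]))
    P,c=pts(n,[.45,-.34,.151],[.52,-.26,.18]); print(n,"top",plane(P,6,.002),rect(P))
    P,_=pts(n,[.45,-.1,.071],[.68,.12,.078]); print(n,"rack",rect(P))
S={"scene":[[323,220],[337,229],[352,243]],"top":[[289,260],[295,242],[299,220]]}
for n in S: print(n,ray(n,S[n],.075).round(4).tolist())
# rack top: mask of dark-ish gray vs slots: slot pixels by depth below top
for n in C:
    W=C[n]; m=(W[...,2]<.066)&(W[...,2]>.0)
    c=np.array([.5535,.0158]); a=np.radians(-19.5); u=np.array([np.cos(a),np.sin(a)]);v=np.array([-u[1],u[0]])
    vv,uu=np.mgrid[0:480,0:640]; X=ray(n,np.stack([uu,vv],-1).reshape(-1,2),.075).reshape(480,640,3)
    d=X[...,:2]-c; a_=d@u; b_=d@v; g=I[n].mean(-1)
    for k in (-.045,0,.045):
        q=(abs(a_-k)<.014)&(abs(b_)<.05); w=np.clip(np.median(g[q])-g-6,0,None)*q
        s=w.sum(); ca=(w*a_).sum()/s; cb=(w*b_).sum()/s
        cov=np.polyfit(b_[q],a_[q],1,w=np.sqrt(w[q]))
        print(n,k,"slot centroid rackxy mm",round(ca*1e3,1),round(cb*1e3,1),"slope",cov[0].round(3))
E
```

```text
scene front (array([ 0.94854478, -0.05507505,  0.31181651]), array([ 0.50293196, -0.30363726,  0.08745353]), np.int64(696)) tilt 0.31710426845795936
scene top (array([ 0.22829662,  0.01352073, -0.97349774]), array([ 0.47878819, -0.3028862 ,  0.15546527]), np.int64(153)) (array([ 479.1, -302.9]), array([44.6, 16.5]), 86.6)
scene rack (array([553.8,  15.9]), array([122.5, 152.8]), 70.43)
top front (array([ 0.94521593, -0.04778215,  0.32292989]), array([ 0.50217317, -0.30019951,  0.08541025]), np.int64(124)) tilt 0.32882361393020126
top top (array([ 0.33483544, -0.01591173, -0.94214226]), array([ 0.47648088, -0.30098622,  0.1548366 ]), np.int64(117)) (array([ 476.5, -300.8]), array([43.9, 13.6]), 85.29)
top rack (array([552.7,  15.8]), array([120.9, 149.5]), 70.23)
scene [[0.5128, 0.0277, 0.075], [0.5524, 0.0211, 0.075], [0.5991, 0.0037, 0.075]]
top [[0.5181, 0.0267, 0.075], [0.5523, 0.0129, 0.075], [0.5953, 0.0022, 0.075]]
scene -0.045 slot centroid rackxy mm -43.1 -1.6 slope 0.003
scene 0 slot centroid rackxy mm 1.8 -1.4 slope 0.003
scene 0.045 slot centroid rackxy mm 46.6 -1.5 slope 0.004
top -0.045 slot centroid rackxy mm -44.6 3.6 slope -0.017
top 0 slot centroid rackxy mm 0.1 2.3 slope -0.014
top 0.045 slot centroid rackxy mm 43.5 -0.1 slope 0.001
```

```bash
python3 -m inch '[0,0,-1.2,0,0,0.1745,1, 0,0,-1.2,0,0,0.1745,1, 0,0,-1.2,0,0,0.1745,1, 0,0,-1.2,0,0,0.1745,1, 0,0,-1.2,0,0,0.1745,1, 0,0,-1.2,0,0,0.1745,1, 0,0,-1.2,0,0,0.1745,1, 0,0,-1.2,0,0,0.1745,1, 4,4.5,0,0,0,0,0.6, 4,4.5,0,0,0,0,0.6, 4,4.5,0,0,0,0,0.6, 4,4.5,0,0,0,0,0.6, 4,4.5,0,0,0,0,0.6, 4,4.5,0,0,0,0,0.6, 4,4.5,0,0,0,0,0.6, 4,4.5,0,0,0,0,0.6]' && python3 -m inch '[0.3,5.7,0,0,0,0,0.6, 0.3,5.7,0,0,0,0,0.6, 0.3,5.7,0,0,0,0,0.6, 0.3,5.7,0,0,0,0,0.6, 0.3,5.7,0,0,0,0,0.6, 0.3,5.7,0,0,0,0,0.6, 0.3,5.7,0,0,0,0,0.6, 0.3,5.7,0,0,0,0,0.6, 0,0,0,0,0,0,0.6]' && python3 -c "
from h import *
go([.4651,-.3013,.195],[np.pi,-.3,-.055])"
```

```text
time_s: 3.2
ee_pos: [0.4259, 0.1567, 0.3017]
eef_rot: [-3.141, -0.001, -0.055]
force: [0.8, 1.6, -0.3]
grip_width: 0.0567
time_s: 4.32
ee_pos: [0.4232, -0.3009, 0.3005]
eef_rot: [-3.141, 0.001, -0.059]
force: [-0.0, 0.2, 0.8]
grip_width: 0.0564
t 4.33 turn [-0.      0.3013 -0.0038] shift_cm [ 0.88 -0.19 11.32]
```

```bash
python3 -m inch '[0,0,0,0,0.15,0,0.6, 0,0,0,0,0.15,-0.004,0.6, 0.3,-0.06,3.8,0,0,0,0.6, 0.3,-0.06,3.8,0,0,0,0.6, 0.3,-0.07,3.7,0,0,0,0.6, 0,0,0,0,0,0,0.6,0,0,0,0,0,0,0.6]' && python3 - <<'E'
from h import *
go([.4887,-.3026,.1187],[np.pi,-.3,-.055])
n="scene"; im,d=ctrl.camera(n); im2,_=ctrl.camera("top")
o=ctrl.get_obs(); r=R.from_euler("xyz",o["eef_rot"]); print(proj(n,[o["ee_pos"],o["ee_pos"]+r.apply([0,0,.08])]),proj("top",[o["ee_pos"],o["ee_pos"]+r.apply([0,0,.08])]))
a=cv2.resize(im[250:400,150:300],(400,400),interpolation=2); b=cv2.resize(im2[180:330,380:530],(400,400),interpolation=2)
cv2.imwrite("pics/pre.png",np.clip(np.hstack([a,b])[...,::-1]*1.8,0,255).astype(np.uint8))
E
```

```text
time_s: 5.2
ee_pos: [0.4661, -0.2983, 0.1978]
eef_rot: [3.14, -0.301, -0.05]
force: [-0.7, 0.1, 1.1]
grip_width: 0.0564
t 5.2 turn [ 0.0004 -0.0013  0.0048] shift_cm [-0.16  0.3   8.23]
[[202.07590434 292.45293084]
 [221.07799553 320.21796904]] [[473.91934429 263.53528514]
 [464.10971009 257.18923336]]
```

View pics/pre.png

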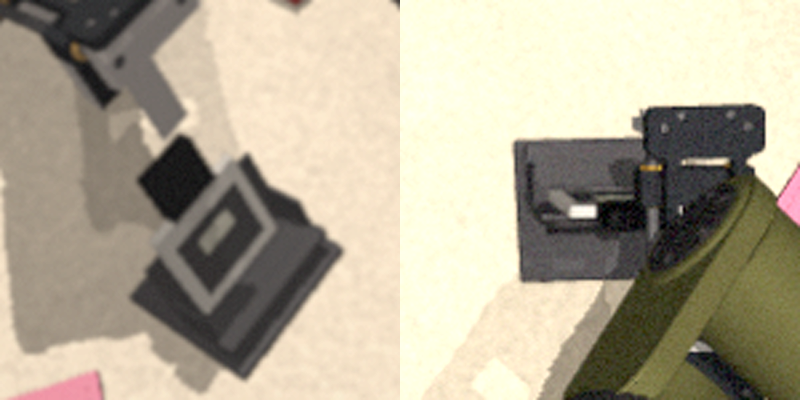

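The hand straddles the handle (scene crop: fingertip just above the handle at about (217,300)), so it is aligned. I go down and grip.

```bash
python3 -m inch '[-0.08,0.15,2,0,0,0,0.6, -0.08,0.15,2,0,0,0,0.6, 0,0,1.5,0,0,0.0048,0.6, 0,0,1.4,0,0,0,0.6, 0,0,1.3,0,0,0,0.6, 0,0,0,0,0,0,0.6, 0,0,0,0,0,0,0, 0,0,0,0,0,0,0, 0,0,0,0,0,0,0, 0,0,0,0,0,0,0,0,0,0,0,0,0,0]' 35; python3 -c "
from h import *
go([.4887,-.3026,.1187],[np.pi,-.3,-.055])"
```

```text
time_s: 6.68
ee_pos: [0.4885, -0.3027, 0.1175]
eef_rot: [-3.141, -0.3, -0.056]
force: [-1.1, 0.7, 0.3]
grip_width: 0.0141
t 6.67 turn [-0.0002 -0.0002 -0.0007] shift_cm [ 0.06 -0.01 -0.11]
```

```bash
python3 -m inch '[0,0,-1,0,0,0,0, 0,0,-1.5,0,0,0,0, 0,0,-2,0,0,0,0, 0,0,-2.5,0,0,0,0, 0,0,-2.5,0,0,0,0, 0,0,-2.5,0,0,0,0, 0,0,-2,0,0,0,0, 0,0,0,0,0,0,0]'; python3 -c "
from h import *
a=-.341; c=np.array([.5532,.0158]); u=np.array([np.cos(a),np.sin(a)])
print(c,c-.045*u,c+.045*u)
go([*c,.235],[np.pi,0,a])"
```

```text
time_s: 7.68
ee_pos: [0.447, -0.3007, 0.2524]
eef_rot: [3.141, -0.301, -0.056]
force: [1.2, -0.4, -2.7]
grip_width: 0.0138
[0.5532 0.0158] [0.51079107 0.03084934] [0.59560893 0.00075066]
t 7.67 turn [-0.0419 -0.2995  0.283 ] shift_cm [ -0.58 -33.38   1.74]
```

```bash
python3 -m inch '[0,0,0,-0.014,-0.0998,0.0943,0, 0,0,0,-0.014,-0.0998,0.0943,0, 0,0,0,-0.014,-0.0998,0.0943,0, -0.1,-5,0,0,0,0,0, -0.1,-6,0,0,0,0,0, -0.1,-6,0.4,0,0,0,0, -0.1,-6,0.4,0,0,0,0, -0.1,-6,0.4,0,0,0,0, -0.1,-4.38,0.5,0,0,0,0, 0,0,0,0,0,0,0,0,0,0,0,0,0,0]'; python3 - <<'E'
from h import *
go([.5532,.0158,.18],[np.pi,0,-.341])
im,d=ctrl.camera("scene"); im2,_=ctrl.camera("top")
np.savez("s1.npz",im=im,d=d)
W=cloud("scene",d); o=ctrl.get_obs(); p=o["ee_pos"]
# blade points: below tcp
m=(np.abs(W[...,:2]-p[:2]).max(-1)<.06)&(W[...,2]>.09)&(W[...,2]<p[2]-.015)
P=W[m]; n=np.linalg.svd(P-P.mean(0),full_matrices=False)[2][2]; n*=np.sign(n[0]); print(len(P),P.mean(0),n, "yaw",np.arctan2(n[1],n[0]),"tilt",np.arcsin(n[2]),"zmin",P[:,2].min(), "off",(P.mean(0)-p)@n)
a=cv2.resize(im[120:320,250:450],(400,400),interpolation=2); b=cv2.resize(im2[150:350,200:400],(400,400),interpolation=2)
cv2.imwrite("pics/over.png",np.clip(np.hstack([a,b])[...,::-1]*1.8,0,255).astype(np.uint8))
E
```

```text
time_s: 9.05
ee_pos: [0.5527, 0.0159, 0.2336]
eef_rot: [-3.141, 0.003, -0.34]
force: [0.3, -0.7, -3.5]
grip_width: 0.014
t 9.05 turn [-0.0004  0.0029  0.0007] shift_cm [ 0.05 -0.01  5.36]
819 [0.55480651 0.01073145 0.18136251] [ 0.93703951 -0.34921994 -0.00154569] yaw -0.35673894450370297 tilt -0.001545692309961134 zmin 0.13687174375421535 off 0.0035542432873412032
```

View pics/over.png

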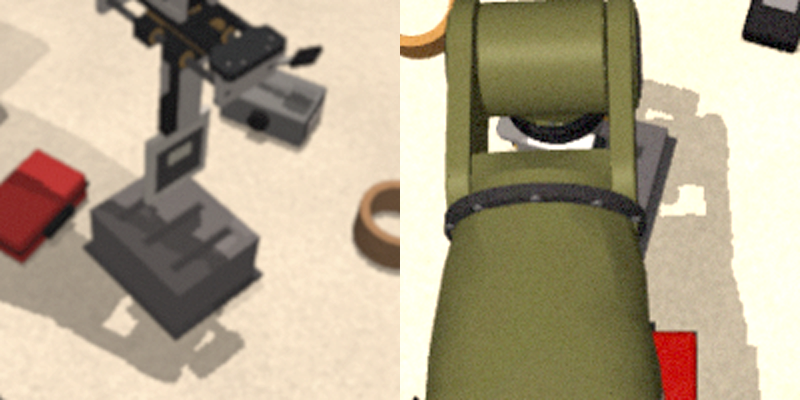

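Scene crop: the carrier hangs upright over the middle slot, blade at about (337,200) px with the slot below at about (337,229). I check the extents, then descend.

```bash
python3 - <<'E'
from h import *
z=np.load("s1.npz"); W=cloud("scene",z["d"]); p=ctrl.get_obs()["ee_pos"]; a=-.341
u=np.array([np.cos(a),np.sin(a),0]);v=np.array([-u[1],u[0],0])
D=W-p; A=D@u;B=D@v
m=(abs(A-.004)<.005)&(abs(B)<.06)&(D[...,2]<-.01)&(D[...,2]>-.12)
for lo in (-.09,-.07,-.05,-.03): 
    q=m&(D[...,2]>lo)&(D[...,2]<lo+.02); print(lo,q.sum(),np.percentile(B[q],[1,99]).round(4),A[q].mean().round(4), np.polyfit(B[q],A[q],1).round(4))
E
```

```text
-0.09 181 [-0.0393  0.039 ] 0.0036 [0.0047 0.0036]
-0.07 193 [-0.04    0.0398] 0.0036 [0.0064 0.0036]
-0.05 210 [-0.0398  0.0386] 0.0037 [0.0048 0.0038]
-0.03 212 [-0.0401  0.0397] 0.0035 [0.006  0.0036]
```

```bash
python3 -m inch '[0.05,0,1.5,0,0.003,0,0, 0,0,1.5,0,0,0,0, 0,0,1.5,0,0,0,0, 0,0,0.6,0,0,0,0,0,0,0,0,0,0,0]'
```

```text
time_s: 9.78
ee_pos: [0.5534, 0.016, 0.183]
eef_rot: [-3.141, -0.001, -0.341]
force: [-0.3, 0.7, -2.2]
grip_width: 0.0139
```

```bash
python3 -m inch '[0,0,0.4,0,0,0,0, 0,0,0.4,0,0,0,0, 0,0,0.4,0,0,0,0, 0,0,0,0,0,0,0]'; python3 -m inch '[0,0,0.4,0,0,0,0, 0,0,0.4,0,0,0,0, 0,0,0,0,0,0,0]'
```

```text
time_s: 10.28
ee_pos: [0.5534, 0.0161, 0.1711]
eef_rot: [-3.141, -0.001, -0.341]
force: [0.3, 0.1, -2.6]
grip_width: 0.0141
time_s: 10.65
ee_pos: [0.5534, 0.0161, 0.163]
eef_rot: [-3.141, -0.001, -0.341]
force: [0.1, 0.2, -1.7]
grip_width: 0.0136
```

```bash
python3 -m inch '[0,0,0.6,0,0,0,0, 0,0,0.6,0,0,0,0, 0,0,0.6,0,0,0,0, 0,0,0.6,0,0,0,0, 0,0,0.3,0,0,0,0, 0,0,0,0,0,0,0]'; python3 -m inch '[0,0,0.2,0,0,0,0, 0,0,0.2,0,0,0,0, 0,0,0.2,0,0,0,0, 0,0,0,0,0,0,0]'
```

```text
time_s: 11.4
ee_pos: [0.5535, 0.0161, 0.1363]
eef_rot: [-3.141, -0.001, -0.341]
force: [-0.6, 0.5, -2.3]
grip_width: 0.0138
time_s: 11.9
ee_pos: [0.5535, 0.0161, 0.1303]
eef_rot: [-3.141, -0.001, -0.341]
force: [0.3, -0.3, -2.4]
grip_width: 0.0137
```

```bash
python3 -m inch '[0,0,0.2,0,0,0,0, 0,0,0.2,0,0,0,0, 0,0,0,0,0,0,0]'; python3 -m inch '[0,0,0.2,0,0,0,0, 0,0,0.2,0,0,0,0, 0,0,0,0,0,0,0]'
```

```text
time_s: 12.28
ee_pos: [0.5535, 0.0161, 0.1262]
eef_rot: [-3.141, -0.001, -0.341]
force: [-0.2, 0.3, -2.3]
grip_width: 0.0138
time_s: 12.65
ee_pos: [0.5542, 0.0161, 0.1254]
eef_rot: [-3.14, -0.004, -0.341]
force: [-9.4, -0.8, 25.2]
grip_width: 0.0143
```

Blocked about 25 mm short, with 25 N, so the middle slot is packed. I back out and try slot0.

```bash
python3 -m inch '[0,0,-0.6,0,0,0,0, 0,0,-1,0,0,0,0, 0,0,-1.5,0,0,0,0, 0,0,-1.5,0,0,0,0, 0,0,-1.5,0,0,0,0, 0,0,0,0,0,0,0, -2.25,0,0,0,0,0,0, -2.25,0,0,0,0,0,0, 0,0,0,0,0,0,0,0,0,0,0,0,0,0]'; python3 - <<'E'
from h import *
go([.5108,.0308,.171],[np.pi,0,-.341])
im,d=ctrl.camera("scene"); W=cloud("scene",d); p=ctrl.get_obs()["ee_pos"]; a=-.341
u=np.array([np.cos(a),np.sin(a),0]);v=np.array([-u[1],u[0],0])
D=W-p; A=D@u;B=D@v
m=(abs(A-.004)<.006)&(abs(B)<.05)&(D[...,2]<-.01)&(D[...,2]>-.085)
P=np.c_[A[m],B[m],D[m][:,2]]
print(len(P),np.linalg.lstsq(np.c_[P[:,1:],np.ones(len(P))],P[:,0],rcond=None)[0].round(4),np.percentile(B[m],[1,99]).round(4))
E
```

```text
time_s: 13.9
ee_pos: [0.5115, 0.0309, 0.1833]
eef_rot: [-3.141, -0.001, -0.341]
force: [-1.0, 0.1, -2.8]
grip_width: 0.014
t 13.9 turn [-0.001  -0.0015  0.0004] shift_cm [-0.06  0.04  1.23]
684 [ 0.0074 -0.0062  0.0037] [-0.0405  0.0388]
```

```bash
python3 -m inch '[-0.04,0,0.4,0,0,0,0, 0,0,0.4,0,0,0,0, 0,0,0.4,0,0,0,0, 0,0,0.4,0,0,0,0, 0,0,0,0,0,0,0]'; python3 -m inch '[0,0,0.4,0,0,0,0, 0,0,0.6,0,0,0,0, 0,0,0.6,0,0,0,0, 0,0,0.6,0,0,0,0, 0,0,0.6,0,0,0,0, 0,0,0.6,0,0,0,0, 0,0,0,0,0,0,0]'
```

```text
time_s: 14.58
ee_pos: [0.5106, 0.0312, 0.167]
eef_rot: [-3.141, -0.001, -0.341]
force: [-0.6, 0.4, -1.5]
grip_width: 0.014
time_s: 15.45
ee_pos: [0.5106, 0.0312, 0.1329]
eef_rot: [-3.141, -0.001, -0.341]
force: [-0.0, 0.2, -2.5]
grip_width: 0.014
```

```bash
python3 -m inch '[0,0,0.3,0,0,0,0, 0,0,0.3,0,0,0,0, 0,0,0,0,0,0,0]'; python3 -m inch '[0,0,0.2,0,0,0,0, 0,0,0.2,0,0,0,0, 0,0,0,0,0,0,0]'
```

```text
time_s: 15.82
ee_pos: [0.5107, 0.0313, 0.1272]
eef_rot: [-3.141, -0.001, -0.341]
force: [-1.0, 0.7, -1.7]
grip_width: 0.0137
time_s: 16.2
ee_pos: [0.5112, 0.0313, 0.1254]
eef_rot: [-3.14, -0.003, -0.341]
force: [-7.8, -0.1, 21.0]
grip_width: 0.0139
```

Slot0 is packed as well, so slot2 must be the free one.

```bash
python3 -m inch '[0,0,-0.6,0,0,0,0, 0,0,-1,0,0,0,0, 0,0,-1.5,0,0,0,0, 0,0,-1.5,0,0,0,0, 0,0,-1.5,0,0,0,0, 0,0,0,0,0,0,0, 3,0,0,0,0,0,0, 3,0,0,0,0,0,0, 3,0,0,0,0,0,0, 0,0,0,0,0,0,0,0,0,0,0,0,0,0]'; python3 - <<'E'
from h import *
go([.5959,.001,.171],[np.pi,0,-.341])
im,d=ctrl.camera("scene"); W=cloud("scene",d); p=ctrl.get_obs()["ee_pos"]; a=-.341
u=np.array([np.cos(a),np.sin(a),0]);v=np.array([-u[1],u[0],0])
D=W-p; A=D@u;B=D@v
m=(abs(A-.004)<.006)&(abs(B)<.05)&(D[...,2]<-.01)&(D[...,2]>-.085)
P=np.c_[A[m],B[m],D[m][:,2]]
print(len(P),np.linalg.lstsq(np.c_[P[:,1:],np.ones(len(P))],P[:,0],rcond=None)[0].round(4),np.percentile(B[m],[1,99]).round(4))
E
```

```text
time_s: 17.58
ee_pos: [0.5949, 0.0014, 0.1839]
eef_rot: [-3.141, -0.0, -0.341]
force: [0.3, 0.2, -3.4]
grip_width: 0.014
t 17.57 turn [-0.0007 -0.      0.0005] shift_cm [ 0.11 -0.    1.29]
635 [ 0.0149 -0.0024  0.0039] [-0.0409  0.039 ]
```

```bash
python3 -m inch '[0.09,0,0.4,0,0,0,0, 0,0,0.4,0,0,0,0, 0,0,0.4,0,0,0,0, 0,0,0.4,0,0,0,0, 0,0,0,0,0,0,0]'; python3 -m inch '[0,0,0.4,0,0,0,0, 0,0,0.6,0,0,0,0, 0,0,0.6,0,0,0,0, 0,0,0.6,0,0,0,0, 0,0,0.6,0,0,0,0, 0,0,0.6,0,0,0,0, 0,0,0.4,0,0,0,0, 0,0,0.2,0,0,0,0, 0,0,0,0,0,0,0]'
```

```text
time_s: 18.25
ee_pos: [0.5962, 0.0009, 0.1681]
eef_rot: [-3.141, -0.001, -0.341]
force: [0.5, 0.7, -3.3]
grip_width: 0.0138
time_s: 19.38
ee_pos: [0.5965, 0.0009, 0.1285]
eef_rot: [-3.141, -0.001, -0.341]
force: [0.5, 0.2, -3.0]
grip_width: 0.014
```

```bash
python3 -m inch '[0,0,0.3,0,0,0,0, 0,0,0.3,0,0,0,0, 0,0,0,0,0,0,0]'; python3 -m inch '[0,0,0.3,0,0,0,0, 0,0,0.3,0,0,0,0, 0,0,0.3,0,0,0,0, 0,0,0.3,0,0,0,0, 0,0,0.3,0,0,0,0, 0,0,0,0,0,0,0]'
```

```text
time_s: 19.75
ee_pos: [0.5963, 0.0009, 0.1222]
eef_rot: [-3.141, -0.001, -0.341]
force: [-0.0, 0.5, -3.2]
grip_width: 0.0141
time_s: 20.5
ee_pos: [0.5964, 0.0009, 0.1072]
eef_rot: [-3.141, -0.001, -0.341]
force: [0.2, -0.9, -2.2]
grip_width: 0.014
```

```bash
python3 -m inch '[0,0,0.2,0,0,0,0, 0,0,0.2,0,0,0,0, 0,0,0,0,0,0,0]'; python3 -m inch '[0,0,0.15,0,0,0,0, 0,0,0.15,0,0,0,0, 0,0,0,0,0,0,0]'
```

```text
time_s: 20.88
ee_pos: [0.5964, 0.0009, 0.1033]
eef_rot: [-3.141, -0.001, -0.341]
force: [-0.5, 0.1, -2.6]
grip_width: 0.0138
time_s: 21.25
ee_pos: [0.5967, 0.0009, 0.1011]
eef_rot: [-3.14, -0.002, -0.341]
force: [-2.2, 0.8, 3.6]
grip_width: 0.0134
```

Bottomed at TCP z 0.101, 25 mm deeper than the other two slots. I hold it, release and rise.

```bash
python3 -m inch '[0,0,0.05,0,0,0,0, 0,0,0,0,0,0,0, 0,0,0,0,0,0,0]'; python3 -m inch '[0,0,0,0,0,0,0.45, 0,0,0,0,0,0,0.45, 0,0,0,0,0,0,0.45, 0,0,0,0,0,0,0.45, 0,0,-1.5,0,0,0,0.45, 0,0,-3,0,0,0,0.45, 0,0,-4,0,0,0,0.45, 0,0,-5,0,0,0,0.45, 0,0,0,0,0,0,0]'; python3 - <<'E'
from h import *
im,d=ctrl.camera("scene"); W=cloud("scene",d); ctrl_c=np.array([.5961,.001,0]); a=-.341
u=np.array([np.cos(a),np.sin(a),0]);v=np.array([-u[1],u[0],0])
D=W-ctrl_c; A=D@u;B=D@v
m=(abs(A)<.012)&(abs(B)<.03)&(W[...,2]>.13)&(W[...,2]<.16); print("handle top z",np.percentile(W[m][:,2],[50,95]), A[m].mean(),B[m].mean())
m=(abs(A-.004)<.004)&(abs(B)<.045)&(W[...,2]>.079)&(W[...,2]<.097)
print(m.sum(),A[m].mean(),np.percentile(W[m][:,2],[1,99]))
cv2.imwrite("pics/home.png",np.clip(cv2.resize(im[80:330,230:480],(600,600),interpolation=2)[...,::-1]*1.8,0,255).astype(np.uint8))
E
```

```text
time_s: 21.62
ee_pos: [0.5967, 0.0009, 0.1011]
eef_rot: [-3.14, -0.002, -0.341]
force: [-4.3, 0.9, 9.5]
grip_width: 0.0139
time_s: 22.75
ee_pos: [0.5975, 0.0008, 0.2402]
eef_rot: [-3.138, -0.009, -0.341]
force: [0.5, 0.1, -0.0]
grip_width: 0.0357
handle top z [0.14026918 0.14294862] 0.0027510631197575634 -0.0028466664363293046
128 0.004201504447139095 [0.07922149 0.09691271]
```

View pics/home.png

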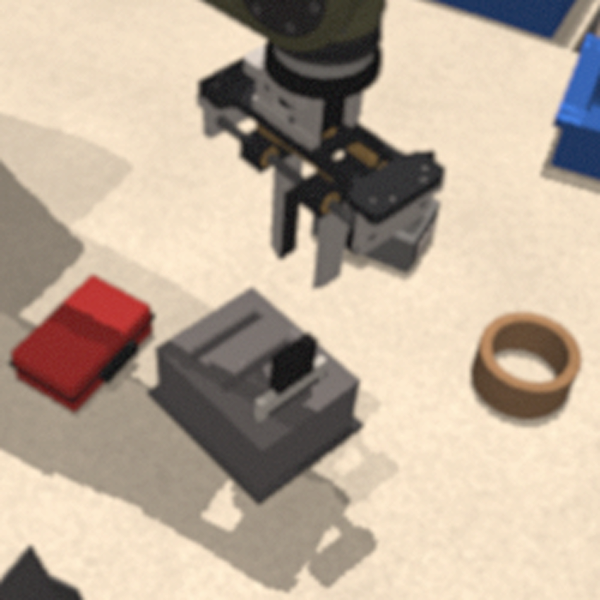

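Scene crop: the carrier stands upright in slot2 at about (352,240) px with its handle top at z ≈ 0.141, which puts the origin at about 6 mm, so it is home. Next is the lever; I locate the pad from the first clouds.

```bash
python3 - <<'E'
from m import *
for n in C:
    P,c=pts(n,[.5,.24,.095],[.65,.34,.14]); q=c.max(-1)<45; Q=P[q]
    print(n,q.sum(),Q.min(0).round(3),Q.max(0).round(3),Q.mean(0).round(4),rect(Q))
    P,c=pts(n,[.5,.26,.06],[.65,.34,.14]); L=P[(c.max(-1)>=45)]; print("arm",len(L),np.polyfit(L[:,0],L[:,1],1),rect(L))
    P,c=pts(n,[.45,.252,.046],[.65,.36,.053]); print(rect(P))
go([.591,.2935,.16],[np.pi,0,-.341])
E
```

```text
scene 88 [0.569 0.275 0.111] [0.598 0.306 0.13 ] [0.5845 0.2891 0.1219] (array([583.5, 290.8]), array([30.3, 29.6]), 6.88)
arm 200 [-0.00951284  0.29750237] (array([550.5, 294.3]), array([ 44.8, 100.3]), 89.17)
(array([551.2, 293.1]), array([ 78.4, 119.7]), 88.67)
top 306 [0.566 0.278 0.105] [0.597 0.312 0.132] [0.5803 0.2946 0.1207] (array([581.5, 294.5]), array([33.9, 31.7]), 89.43)
arm 321 [0.02373525 0.28258076] (array([548.7, 296.2]), array([97.4, 42.2]), 0.64)
(array([547.8, 294.5]), array([118.2,  76.6]), 0.36)
t 22.8 turn [-0.0021 -0.005   0.0004] shift_cm [-10.33 -27.39   7.74]
```

```bash
python3 -m inch '[-2.07,-5.48,0,0,0,0,0, -2.07,-5.48,0,0,0,0,0, -2.07,-5.48,0,0,-0.005,0,0, -2.06,-5.48,0,0,0,0,0, -2.06,-5.47,0,0,0,0,0, 0,0,0,0,0,0,0, 0,0,3,0,0,0,0, 0,0,3,0,0,0,0, 0,0,1.5,0,0,0,0, 0,0,0,0,0,0,0]'; python3 - <<'E'
from h import *
go([.591,.2935,.08],[np.pi,0,-.341])
im,d=ctrl.camera("scene")
cv2.imwrite("pics/lev.png",np.clip(cv2.resize(im[90:210,340:460],(600,600),interpolation=2)[...,::-1]*1.8,0,255).astype(np.uint8))
E
```

```text
time_s: 24.05
ee_pos: [0.59, 0.2929, 0.1596]
eef_rot: [3.141, 0.005, -0.341]
force: [-0.1, 0.3, -0.3]
grip_width: 0.0005
t 24.05 turn [ 0.0003  0.005  -0.0002] shift_cm [ 0.07 -0.09  7.96]
```

View pics/lev.png

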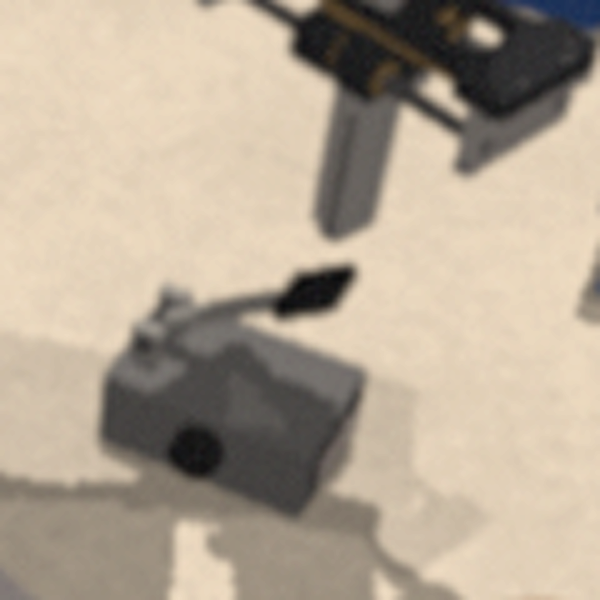

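The closed fingers, tip at about (407,137), are right above the pad at (403,148). I press down.

```bash
python3 -m inch '[0.07,-0.09,1.5,0,0.005,0,0, 0,0,1.5,0,0,0,0, 0,0,1.5,0,0,0,0, 0,0,1.5,0,0,0,0, 0,0,1,0,0,0,0, 0,0,0.6,0,0,0,0, 0,0,0,0,0,0,0]'; python3 -m inch '[0,0,0.2,0,0,0,0, 0,0,0.2,0,0,0,0, 0,0,0,0,0,0,0]'
```

```text
time_s: 24.98
ee_pos: [0.5911, 0.2943, 0.0841]
eef_rot: [-3.141, -0.001, -0.341]
force: [-1.8, -0.6, 2.1]
grip_width: 0.0007
time_s: 25.35
ee_pos: [0.5913, 0.2944, 0.0805]
eef_rot: [-3.14, -0.002, -0.341]
force: [1.7, -0.4, 1.7]
grip_width: 0.0006
```

```bash
python3 -m inch '[0,0,0.2,0,0,0,0, 0,0,0.2,0,0,0,0, 0,0,0,0,0,0,0]'; python3 -m inch '[0,0,0.1,0,0,0,0, 0,0,0.1,0,0,0,0, 0,0,0,0,0,0,0]'
```

```text
time_s: 25.72
ee_pos: [0.5911, 0.2944, 0.0761]
eef_rot: [-3.141, -0.001, -0.341]
force: [1.2, 0.2, 2.8]
grip_width: 0.0004
time_s: 26.1
ee_pos: [0.5912, 0.2944, 0.0743]
eef_rot: [-3.141, -0.001, -0.341]
force: [1.2, -0.6, 2.8]
grip_width: 0.0005
```

```bash
python3 -m inch '[0,0,0.1,0,0,0,0, 0,0,0.1,0,0,0,0, 0,0,0,0,0,0,0]'; python3 -m inch '[0,0,0.1,0,0,0,0, 0,0,0.1,0,0,0,0, 0,0,0,0,0,0,0]'
```

```text
time_s: 26.48
ee_pos: [0.5914, 0.2944, 0.0731]
eef_rot: [-3.14, -0.002, -0.341]
force: [-1.2, -1.7, 7.9]
grip_width: 0.0004
time_s: 26.85
ee_pos: [0.5916, 0.2945, 0.0723]
eef_rot: [-3.14, -0.002, -0.341]
force: [-5.4, -3.0, 16.5]
grip_width: 0.0005
```

Force rose sharply to 16.5 N at z 0.072, so this is the lower stop. I lift straight up and away, then verify.

```bash
python3 -m inch '[0,0,-0.6,0,0,0,0, 0,0,-0.8,0,0,0,0, 0,0,-1,0,0,0,0, 0,0,-1.5,0,0,0,0, 0,0,-3,0,0,0,0, 0,0,-5,0,0,0,0, 0,0,-5,0,0,0,0, -5,0,0,0,0,0,0, -5,0,0,0,0,0,0, 0,0,0,0,0,0,0, 0,0,0,0,0,0,0, 0,0,0,0,0,0,0]'; python3 - <<'E'
from h import *
im,d=ctrl.camera("scene"); W=cloud("scene",d)
m=np.all((W>[.5,.24,.095])&(W<[.65,.34,.14]),-1)&(im.max(-1)<45); print("pad",m.sum(),W[m].mean(0),W[m][:,2].max())
a=-.341;u=np.array([np.cos(a),np.sin(a),0]);v=np.array([-u[1],u[0],0]); D=W-[.5961,.001,0]; A=D@u;B=D@v
m=(abs(A)<.012)&(abs(B)<.03)&(W[...,2]>.13)&(W[...,2]<.16); print("handle top z",np.percentile(W[m][:,2],[50,95]))
m=(abs(A-.005)<.008)&(abs(B)<.02)&(W[...,2]>.1)&(W[...,2]<.136); print("tilt slope",np.polyfit(W[m][:,2],A[m],1))
cv2.imwrite("pics/end.png",np.clip(im[...,::-1]*1.8,0,255).astype(np.uint8))
E
```

```text
time_s: 28.35
ee_pos: [0.4976, 0.3272, 0.2391]
eef_rot: [-3.141, -0.001, -0.342]
force: [0.4, 0.3, -0.9]
grip_width: 0.0003
pad 89 [0.58386745 0.28925115 0.12119615] 0.13122486910788808
handle top z [0.14049659 0.1428734 ]
tilt slope [0.00021535 0.00739595]
```

View pics/end.png

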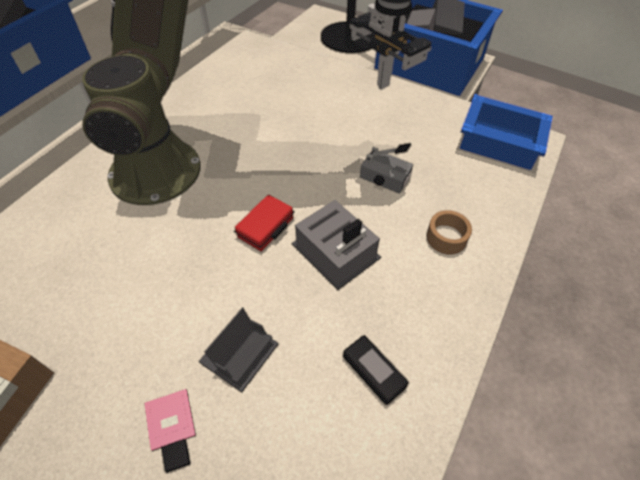

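The final picture shows the carrier upright in slot2 at (352,235) and the lever sprung back at (403,148). The tape roll, brick and case are where they started, and the arm is clear. I hand in.

```bash
python3 -c "
from station import ctrl
print(ctrl.hand_in())"
```

```text
the job is handed in; nothing more can be done
None
```

The job is done and handed in at about 28.4 s of the 61 s allowed; `hand_in()` gave no verdict.

- **Carrier:** I took the aluminium carrier, not the pink one, out of the stand along its own axis. It stopped about 25 mm short in slot1 and again in slot0. In slot2 it went 25 mm deeper to the floor, and I kept the grip on until then. After release its handle top measured z ≈ 0.141 m, which puts the lower edge about 6 mm above the table. The blade measured upright, with a tilt slope of 0.0002.
- **Lever:** I pushed the pad down with closed fingers. The stop showed as a rise from about 3 N to 16.5 N at z ≈ 0.072 m; the lever angle itself was not measured. After I let go, the pad's measured position matched the one at the start within 1 mm, so the lever is back at rest.
- **Other things:** In the last picture the tape roll, power brick and red case sit at the same pixels as at the start, and the arm touches nothing.

No check failed. The only disagreement was 1–4 mm between the two cameras on object positions, and the slots were wide enough to take it.

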